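# Seat the fill-level sensor head on its three-ball nest

### The job

Take the fill-level sensor head out of the aluminium tray and put it back on the three steel balls of the blue stand, its red lens and red stripe on the same side as the nest's red stripe. Push it down gently by feel between the two sprung rollers, never dropping it or pressing harder than 20 N, until the rollers snap over its side beads and hold it fully home and level; then let go. Leave the bottles where they stand.

Things in the scene. Friction and masses are not known exactly. Their poses are not given: they have to be found in the camera images.
- head: Loose sensor head, 0.40 kg (x 0.8 to 1.25): aluminium plate 110 (x) x 100 (y) x 8 mm, underside 12 mm over the origin, V blocks below it, black grip block on top. Origin: centre of the underside, level with the lower lips of the V blocks it stands on. z up, +x the side of the lens and red stripe. A round bead, 10 mm diameter, runs along each side edge at y = +-50 mm, z = 16 mm.
- block (a point): Centre of the black grip block, head frame (0, 0, 45) mm. The block is 46 (x) x 32 (y) x 50 mm, upright on the plate, from 20 to 70 mm over the head's origin; hold it from above.
- front_groove (a point): Mouth of the front groove, head frame (38, 0, 0) mm. Three radial 90 degree V grooves under the plate, 12 mm deep, 24 mm wide at the mouth, 20 mm long, centred at (38,0), (-26,28), (-26,-28) mm; one ball goes in each.
- lens (a point): Centre of the red lens on the +x face of the head's black block: head frame (25, 0, 46) mm.
- stand: Fixed stand; blue foot 150 (x) x 170 (y) mm, origin at the centre of its underside, z up, +x the side of the red stripe on the nest. The grey nest plate on top, 120 (x) x 190 (y) x 10 mm, has three 16 mm steel balls at nest (38,0), (-26,28), (-26,-28) mm, a brass seat pin in the middle and a sprung roller in a blue housing (y 72 to 94 mm, top 52 mm over nest underside) at either side.
- foot_top (a point): Top of the foot's boss, stand frame (0, 0, 32) mm. The nest above it is NOT measured: its column is clamped anywhere in a range of 30 mm of height and its slide up to 6 mm either way along the stand's x; y and yaw are the stand's. A head fully home is level and in line with the stand, its y the stand's, its x within 6 mm of it, its origin 63 to 93 mm over the stand's origin.
- foot_front (a point): Middle of the foot's +x edge, stand frame (75, 0, 14) mm. The nest's red stripe lies on this side, up to 70 mm higher; the head's lens and stripe belong on this side too.
- seat_pin (a joint): How far the brass pin in the middle of the nest is pushed down: 0 free, the head's plate meets it 6 mm above home, 0.006 m with the head fully home on the balls (about 1.4 N); end stop 0.009. From about 10 mm above home the balls enter the grooves and push the head sideways, up to 6 mm: yield to the side force while pressing.
- roller_left (a joint): Outward travel of the sprung roller (10 mm diameter, free at y = 55 mm) at the stand's +y side: 0 free, 0.005 m as the bead passes, 0.004 m over the bead of a head fully home. 0.85 N/mm, 3 N preload. The beads meet the rollers 13 mm above home; pushing on takes 7 to 12 N on top of the weight; from 4 mm above home down the rollers pull the head home. Let go higher it stays up or slides off.
- roller_right (a joint): The same for the roller at the stand's -y side; grows outward.
- tray: Fixed open aluminium tray 210 (x) x 220 (y) x 16 mm, floor about 4 mm thick, in which the head stands at the start. Origin: centre of its underside.
- sample_bottle: amber 62 mm diameter, 235 mm tall loose glass bottle of 0.55 kg, standing about 180 mm beyond the stand, on its red-stripe side. Origin: centre of its underside.
- bottle1: amber 62 mm diameter, 235 mm tall loose glass bottle of 0.55 kg, standing at the left of the bench. Origin: centre of its underside.
- bottle3: amber 62 mm diameter, 235 mm tall loose glass bottle of 0.55 kg, with a white cap, at the right of the bench. Origin: centre of its underside.
Mind the look-alikes: they are no part of the job. There is more than one size of the head; the one meant has the size given above.

How it is judged (in metres and radians):
On the way, in this order (a step that is already met when the one before it is completed fails the run):
1. the head is lifted clear of the tray (z of head in the frame of tray above 0.04 m and contact force between head and tray below 0.1 N), for 0.2 s.
2. the head is pushed home: the seat pin is down and both rollers have closed over its beads (value of joint seat_pin between 0.0046 and 0.0075 m and value of joint roller_left between 0.0012 and 0.0049 m and value of joint roller_right between 0.0012 and 0.0049 m and angle between head's own z axis and vertical below 0.035 rad and x of lens in the frame of stand above 0.01 m and y of head in the frame of stand between -0.004 and 0.004 m and angle between the x axis of head and the x axis of stand, either way round below 0.05 rad), for 0.2 s.
At the end, for the whole second after the job is handed in: The head is at rest, fully home: seat pin pushed 4.6 to 7.5 mm, both rollers out by 1.2 to 4.9 mm over its beads, level within 0.035 rad, lens on the stand's +x side (more than 10 mm along it), head within 4 mm of the stand's centre in its y, in line within 0.05 rad (all of step 2 and linear speed of head below 0.01 m/s and angular speed of head below 0.05 rad/s); the robot touches nothing.
It fails at once if the head is pressed or knocked too hard on the stand: their contact forces add up to over 60 N (springs and weight alone make up to 30 N at home, pressing with 20 N makes up to 58 N) (contact force between head and stand above 60 N).
It fails at once if the head is dropped: it moves at over 0.3 m/s, not touched by the fingers, before it has reached the seat pin (contact force between the fingers and head below 0.05 N and linear speed of head above 0.3 m/s and value of joint seat_pin below 0.0005 m).
It fails at once if a bottle moved by more than 30 mm or tipped (distance of any of sample_bottle, bottle1, bottle3 from where it was at the start of the episode above 0.03 m or angle between any of sample_bottle, bottle1, bottle3's own z axis and vertical above 0.3 rad).
It also fails if it takes over 58 s, if anything falls off the work surface, if the arm or the gripper's body presses on something with over 40 N, if the wrist force passes 120 N, or if a joint passes its speed limit or range.

### The arm

A 6-joint arm with a two-finger parallel gripper is mounted at the origin on the work surface. World frame = base frame: x ahead of the robot, y to its left, z up, the work surface at z = 0. Lengths are in m, angles in degrees, forces in N, time in s.
With the tool pointing down it reaches from about 0.4 to 0.825 m from the base axis. Payload 7 kg.
Tool frame: the origin (TCP) lies midway between the tips of the shut fingers; the grasp point (between the pads) lies 19 mm behind it; z points along the fingers, y is the direction in which the jaws open and shut (so a half turn about z gives the same grasp; the last joint's range is limited). The gripper opens to 88 mm and grips with 3 to 60 N. Pads are 19 mm wide; open, the fingers measure 130 mm over their backs; the gripper's body (78 mm by 193 mm) begins 47 mm behind the grasp point.
Start: joints at [-48.753, 20.546, 0.682, 0, -70.136, -16.507], TCP at [0.282, -0.613, 0.202] pointing down, gripper open.
Joint ranges: [-176.03, 176.03], [-82.01, 121.73], [-58.28, 71.71], [-173.87, 95.51], [-174.79, -0.11], [-173.66, 173.66]. Speed limits (degrees/s): [136.94, 136.94, 172.46, 180, 180, 180].

### API

Orientations are given as a 3x3 rotation matrix whose columns are the frame's x, y, z axes.
In Python, from rig import robot gives the robot as it stands. Calls block until the motion is done:
- robot.goto(position, orientation): joint-space move of the TCP to a pose.
- robot.servo_line(position, ori=None, speed=0.15): straight line of the TCP; ori=None keeps the orientation; speed is the mean speed in m/s.
- robot.movej(angles): joint-space move.
- robot.move_gripper(opening): opening from 0.0 (shut) to 1.0 (fully open); the grip force is fixed at half the most; returns when the fingers have stopped.
- robot.dwell(seconds).
- robot.ik(position, orientation): joint angles nearest the present ones, or None.
- robot.grab_frame(name): name is "side" or "top"; returns (picture, depth): 480x640x3 uint8, red, green, blue; 480x640 float32, m along the optical axis (not along the pixel's ray), 0 where there is no reading.
- robot.camera_info(name): a dict with "vfov" (degrees; the focal length in pixels is half the picture's height over the tangent of half this angle, whatever the lens; pixels are square), "cx", "cy" (the principal point, pixels), "view" (4x4, takes a point from world to camera coordinates). Camera axes: x right, y down, z forward; pixel columns grow to the right and rows downward; lengths in m; the calibration is good to about 2 mm. A picture is of the moment at which its call begins. camera_info takes no time and is no camera call.
A pose or a line that the arm cannot do raises robot.Unreachable and nothing moves.
- robot.job_done(): hands the job in, once; it reports no verdict.
Readings, each from a call of its own:
- robot.read_t(): time.
- robot.read_qpos(): joint angles.
- robot.read_qvel(): joint speeds.
- robot.read_effort(): joint torques, N m.
- robot.read_position(): TCP position.
- robot.read_tcp_rot(): TCP orientation.
- robot.read_force(): force on the tool from outside, world axes, zero at the start.
- robot.read_ft_torque(): the same for the moment, N m.
- robot.read_grip_width(): opening from 0.0 (shut) to 1.0 (fully open).
Only numpy, scipy, OpenCV 4.12 (cv2) and the standard library are available. Lean on these libraries where they do the work, as an engineer would, in place of code of your own. Each camera call takes 0.05 s, during which the arm holds its last target.

## Working session

There is one attempt and no reset: what is moved stays moved. The work goes in short steps, each a Python script; the robot and the scene stay as the last script left them, time stands still between calls to the robot, and variables do not carry over. Pictures are saved under pics/ and viewed, and the job is handed in when it is done.

```bash
ls; mkdir -p pics; python3 - <<'E'
from rig import robot
import cv2,numpy as np
for n in ["side","top"]:
    p,d=robot.grab_frame(n); cv2.imwrite(f"pics/{n}0.png",p[:,:,::-1]); np.savez(f"{n}0.npz",p=p,d=d)
    print(n,robot.camera_info(n), (d>0).mean())
print(robot.read_t(),robot.read_force())
E
```

```text
pics
side {'vfov': 56.25288717479467, 'cx': 315.51249270595554, 'cy': 242.18764369560031, 'view': array([[-0.98527759, -0.17086931, -0.0056347 ,  0.53625507],
       [-0.09594632,  0.57992981, -0.80899674,  0.05317447],
       [ 0.14150045, -0.79654572, -0.58778613,  1.27338818],
       [ 0.        ,  0.        ,  0.        ,  1.        ]])} 0.9959700520833333
top {'vfov': 44.845721584740794, 'cx': 319.3417905317497, 'cy': 233.41904243995694, 'view': array([[-0.02688839, -0.99959883, -0.00889896,  0.1270595 ],
       [-0.99517426,  0.02760763, -0.09415951,  0.54178015],
       [ 0.09436742,  0.00632421, -0.99551735,  1.65953679],
       [ 0.        ,  0.        ,  0.        ,  1.        ]])} 0.9958951822916666
0.1 [0.23958192 0.39360968 0.44055689]
```

View pics/side0.png

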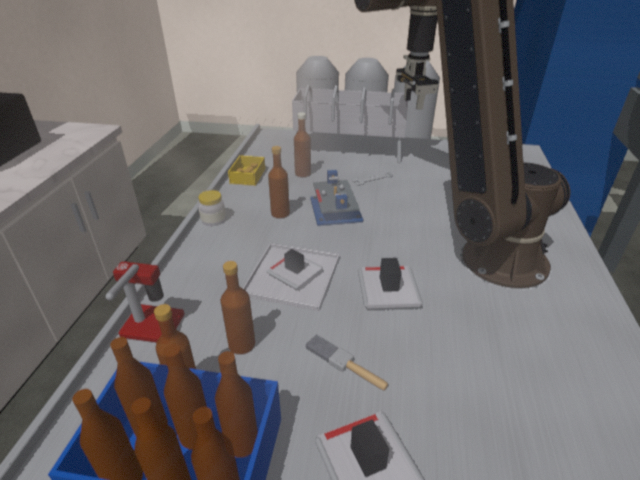

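View pics/top0.png

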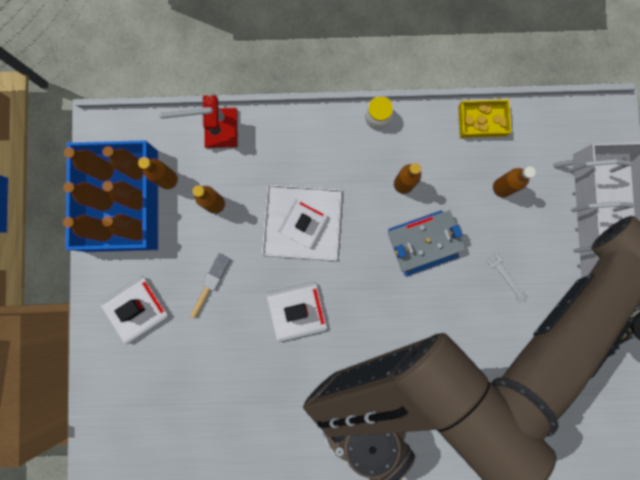

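```bash
cat > h.py <<'E'
import numpy as np,cv2
from rig import robot
def cam(n):
    c=robot.camera_info(n); f=240/np.tan(np.radians(c['vfov']/2)); return f,c['cx'],c['cy'],np.array(c['view'])
def proj(n,P):
    f,cx,cy,V=cam(n); q=V[:3,:3]@np.asarray(P,float)+V[:3,3]; return np.array([cx+f*q[0]/q[2],cy+f*q[1]/q[2]])
def ray(n,u,v):
    f,cx,cy,V=cam(n); R=V[:3,:3]; o=-R.T@V[:3,3]; d=R.T@np.array([(u-cx)/f,(v-cy)/f,1]); return o,d
def onz(n,u,v,z):
    o,d=ray(n,u,v); return o+d*(z-o[2])/d[2]
def dep(n,u,v,D):
    o,d=ray(n,u,v); return o+d*D[int(round(v)),int(round(u))]
def cloud(n,D):
    f,cx,cy,V=cam(n); v,u=np.mgrid[:480,:640]; q=np.stack([(u-cx)/f*D,(v-cy)/f*D,D],-1)
    return (q-V[:3,3])@V[:3,:3]
def tri(a,b):
    (o1,d1),(o2,d2)=ray('top',*a),ray('side',*b)
    s=np.linalg.lstsq(np.stack([d1,-d2],1),o2-o1,rcond=None)[0]
    p,q=o1+s[0]*d1,o2+s[1]*d2; return (p+q)/2,np.linalg.norm(p-q)
E
python3 - <<'E'
from h import *
def z(n,x,y,w,h,k,o):
    p=np.load(f"{n}0.npz")['p'][y:y+h,x:x+w,::-1]; cv2.imwrite(o,cv2.resize(p,None,fx=k,fy=k,interpolation=cv2.INTER_CUBIC))
z('top',255,175,100,95,6,'pics/zt_head.png'); z('top',380,195,100,90,6,'pics/zt_stand.png')
z('side',240,235,110,80,6,'pics/zs_head.png'); z('side',295,160,80,75,7,'pics/zs_stand.png')
for n in['top','side']:
    D=np.load(f"{n}0.npz")['d']; C=cloud(n,D)
    print(n,[C[v,u].round(4) for u,v in ([(303,222),(298,235),(270,255),(350,270)] if n=='top' else [(293,254),(285,270),(265,290),(450,330)])])
E
```

```text
top [array([0.574 , 0.1571, 0.0752]), array([0.5418, 0.174 , 0.0301]), array([0.4871, 0.2576, 0.014 ]), array([0.4375, 0.0258, 0.0039])]
side [array([0.5759, 0.1617, 0.0749]), array([0.5978, 0.1706, 0.0246]), array([0.6372, 0.2362, 0.0051]), array([0.1706, 0.297 , 0.0022])]
```

View pics/zt_head.png

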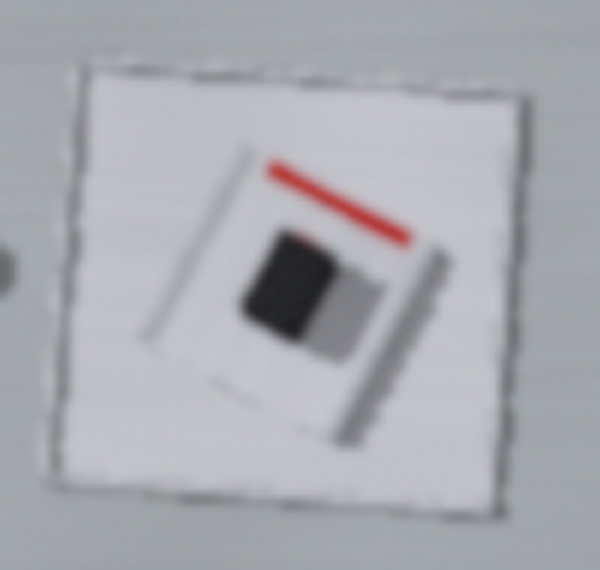

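View pics/zt_stand.png

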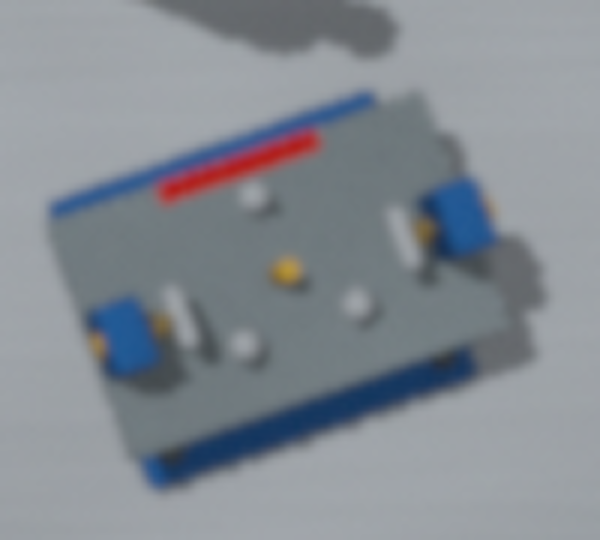

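View pics/zs_head.png

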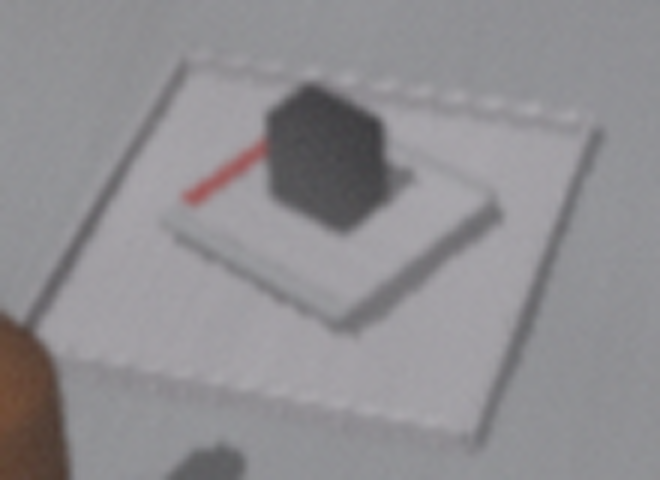

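View pics/zs_stand.png

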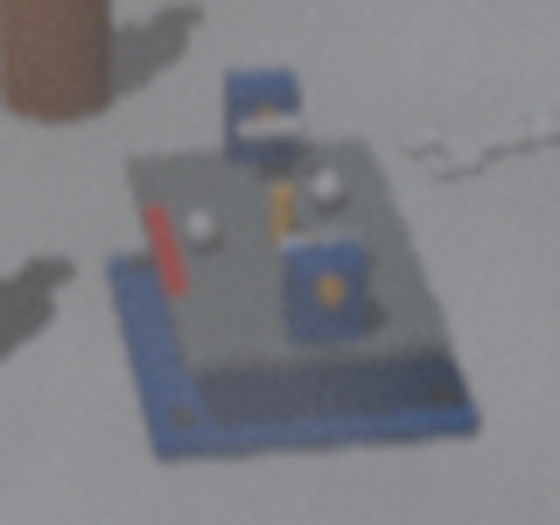

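```bash
python3 - <<'E'
from h import *
def z(n,x,y,w,h,k,o):
    p=np.load(f"{n}0.npz")['p'][y:y+h,x:x+w,::-1]; cv2.imwrite(o,cv2.resize(p,None,fx=k,fy=k,interpolation=cv2.INTER_CUBIC))
z('top',95,265,250,90,3,'pics/zt_dec.png')
p=np.load("top0.npz")['p']; D=np.load("top0.npz")['d']; C=cloud('top',D)
hsv=cv2.cvtColor(p,cv2.COLOR_RGB2HSV)
dark=((hsv[...,2]<70)).astype(np.uint8)
for nm,(x,y,w,h) in dict(tray=(265,185,75,75),m=(268,285,60,55),l=(105,280,65,62)).items():
    sub=dark[y:y+h,x:x+w]
    n,l,s,c=cv2.connectedComponentsWithStats(sub)
    i=1+np.argmax(s[1:,4]); m=np.zeros_like(dark); m[y:y+h,x:x+w]=(l==i)
    Z=C[...,2][m>0]; print(nm,'dark area',s[i,4],'c',c[i]+[x,y],'z p90,max',np.percentile(Z,[50,90]).round(4),'xy',C[m>0][Z>np.percentile(Z,50)-.01].mean(0).round(4))
    r=cv2.minAreaRect(np.argwhere(m)[:,::-1].astype(np.float32)); print('  rect',r)
    red=((hsv[...,1]>150)&((hsv[...,0]<8)|(hsv[...,0]>172))).astype(np.uint8); sub=np.zeros_like(red); sub[y:y+h,x:x+w]=red[y:y+h,x:x+w]
    r=cv2.minAreaRect(np.argwhere(sub)[:,::-1].astype(np.float32)); print('  red',r, C[sub>0].mean(0).round(4))
for n in ['top','side']:
    D=np.load(f"{n}0.npz")['d']; C=cloud(n,D); print(n,'block-top z hist'); 
    m=(abs(C[...,0]-.573)<.05)&(abs(C[...,1]-.158)<.05)&(C[...,2]>.06); P=C[m]; print(m.sum(),np.percentile(P[:,2],[10,50,90]).round(4)); T=P[P[:,2]>.068]; print(T.mean(0).round(4),T.min(0).round(3),T.max(0).round(3))
E
```

```text
tray dark area 145 c [303.08965517 222.42758621] z p90,max [0.0734 0.0781] xy [0.5704 0.1565 0.0964]
  rect ((303.11541748046875, 222.423095703125), (10.046812057495117, 14.263993263244629), 29.744882583618164)
  red ((310.9391784667969, 208.6148681640625), (22.82252311706543, 0.7278256416320801), 27.897268295288086) [0.6054 0.1327 0.1192]
m dark area 269 c [295.81784387 312.14869888] z p90,max [0.092  0.0971] xy [0.3234 0.182  0.0981]
  rect ((295.70587158203125, 312.17645263671875), (13.449688911437988, 20.174535751342773), 77.47119140625)
  red ((318.42694091796875, 306.016845703125), (33.20425796508789, 2.773267984390259), 77.00537872314453) [0.335  0.1206 0.0274]
l dark area 351 c [129.06552707 310.58404558] z p90,max [0.0904 0.0961] xy [0.3402 0.6431 0.1023]
  rect ((129.90292358398438, 310.061767578125), (15.646085739135742, 26.000112533569336), 57.52880859375)
  red ((145.5325164794922, 301.203857421875), (33.28621292114258, 19.53573989868164), 56.97612762451172) [0.3691 0.6041 0.0395]
top block-top z hist
186 [0.0687 0.0732 0.0782]
[0.5752 0.1579 0.074 ] [0.549 0.137 0.068] [0.6   0.18  0.083]
side block-top z hist
203 [0.0634 0.0737 0.0762]
[0.5736 0.1652 0.0739] [0.549 0.139 0.068] [0.6   0.188 0.078]
```

View pics/zt_dec.png

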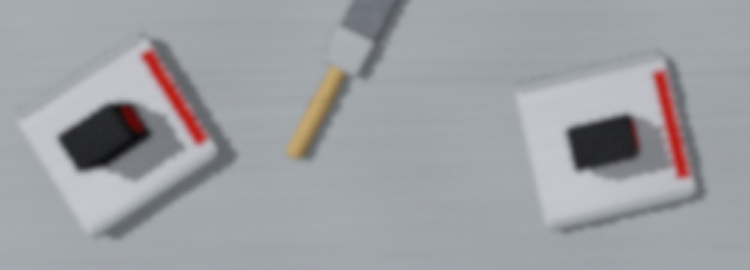

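```bash
cat > m1.py <<'E'
from h import *
# rough centroids refine: bright blobs
def blob(n,u,v,r,score,base=None):
    p=np.load(f"{n}0.npz")['p'].astype(float); s=score(p)
    y0,x0=int(round(v))-r,int(round(u))-r; w=s[y0:y0+2*r+1,x0:x0+2*r+1]; w=np.clip(w-np.percentile(w,60),0,None)
    yy,xx=np.mgrid[y0:y0+2*r+1,x0:x0+2*r+1]; return (w*xx).sum()/w.sum(),(w*yy).sum()/w.sum()
br=lambda p:p.min(2); ye=lambda p:p[...,0]-p[...,2]
t=lambda x,y:(380+x/6-.4,195+y/6-.4); s=lambda x,y:(295+x/7-.4,160+y/7-.4)
fb=blob('top',*t(255,195),3,br); rb=blob('top',*t(357,302),3,br); lb=blob('top',*t(246,345),3,br)
print(fb,rb,lb)
fs=blob('side',*s(201,228),3,br); rs=blob('side',*s(325,187),3,br); print(fs,rs)
print('front',tri(fb,fs)); print('right',tri(rb,rs))
print('pin',tri(t(286,267),s(284,188)))
for z in (.07,.085,.1):
    F,R,L=[onz('top',*q,z)[:2] for q in (fb,rb,lb)]
    M=(R+L)/2; dx=F-M; print(z,F,R,L,'yaw x',np.degrees(np.arctan2(dx[1],dx[0])),'yawy',np.degrees(np.arctan2(*(L-R)[::-1]))-90,'len',np.linalg.norm(dx),np.linalg.norm(L-R))
for n in['top','side']:
    D=np.load(f"{n}0.npz")['d']; C=cloud(n,D)
    m=(abs(C[...,0]-.52)<.12)&(abs(C[...,1]+.19)<.12)
    print(n,m.sum(),np.histogram(C[m][:,2],bins=np.arange(-.01,.16,.006)))
E
python3 m1.py
```

```text
(np.float64(421.5017921146953), np.float64(226.8136200716846)) (np.float64(438.7874587458745), np.float64(244.89702970297031)) (np.float64(420.08), np.float64(251.65999999999997))
(np.float64(322.9754098360656), np.float64(191.44672131147541)) (np.float64(341.05185185185184), np.float64(185.72962962962964))
front (array([ 0.55041106, -0.17557943,  0.0766593 ]), np.float64(0.0010446622374290441))
right (array([ 0.49788966, -0.22158851,  0.07718057]), np.float64(0.0015596830676546966))
pin (array([ 0.51344867, -0.18755951,  0.09169888]), np.float64(0.002452323540253075))
0.07 [ 0.55160779 -0.17666362] [ 0.49916602 -0.22295924] [ 0.48157726 -0.16962994] yaw x 17.774713342562066 yawy 18.25329897317286 len 0.06430584503500404 0.05615495285067919
0.085 [ 0.55008753 -0.17410996] [ 0.4981271  -0.21998066] [ 0.48069977 -0.16714084] yaw x 17.774713342562055 yawy 18.253298973172875 len 0.0637156095591374 0.055639530880871535
0.1 [ 0.54856727 -0.17155631] [ 0.49708818 -0.21700207] [ 0.47982229 -0.16465175] yaw x 17.77471334256212 yawy 18.253298973172846 len 0.06312537408327085 0.0551241089110638
[... 228 characters left out ...]
.002,  0.008,  0.014,  0.02 ,  0.026,  0.032,
        0.038,  0.044,  0.05 ,  0.056,  0.062,  0.068,  0.074,  0.08 ,
        0.086,  0.092,  0.098,  0.104,  0.11 ,  0.116,  0.122,  0.128,
        0.134,  0.14 ,  0.146,  0.152,  0.158]))
side 3285 (array([   6, 1019,  355,  252,  347,    7,    0,    0,    0,    0,   21,
        251,  658,   58,   60,   29,   40,   66,   70,   46,    0,    0,
          0,    0,    0,    0,    0,    0]), array([-0.01 , -0.004,  0.002,  0.008,  0.014,  0.02 ,  0.026,  0.032,
        0.038,  0.044,  0.05 ,  0.056,  0.062,  0.068,  0.074,  0.08 ,
        0.086,  0.092,  0.098,  0.104,  0.11 ,  0.116,  0.122,  0.128,
        0.134,  0.14 ,  0.146,  0.152,  0.158]))
```

```bash
cat > m2.py <<'E'
from h import *
p=np.load("top0.npz")['p'].astype(float)
x,y,w,h=280,195,55,60; S=np.zeros((480,640),bool); S[y:y+h,x:x+w]=1
red=np.clip(p[...,0]-p[...,1]-25,0,None)*S
v,u=np.nonzero(red>0); P=np.array([onz('top',a,b,.024)[:2] for a,b in zip(u,v)]); W=red[v,u]
# drop lens pixels: keep main component
P0=np.average(P,axis=0,weights=W); 
k=np.linalg.norm(P-P0,axis=1)<.045; P,W=P[k],W[k]
n=len(P);
for _ in range(3):
    c=np.average(P,axis=0,weights=W); Q=P-c; e,E=np.linalg.eigh((Q*W[:,None]).T@Q/W.sum()); a=E[:,1]; k=abs(Q@E[:,0])<.008; P,W=P[k],W[k]
nx=E[:,0]*np.sign(E[:,0]@np.array([1,.3]) if 1 else 1)
print('stripe c',c,'normal yaw',np.degrees(np.arctan2(nx[1],nx[0])),'len',np.ptp((P-c)@a),'sd',np.sqrt(e))
dark=((p.max(2)<75)&S); v,u=np.nonzero(dark); r=cv2.minAreaRect(np.stack([u,v],1).astype(np.float32)); print('dark',dark.sum(),r)
B=onz('top',u.mean(),v.mean(),.07); print('block centroid z.07',B, 'vec',c-B[:2],'yaw by vec',np.degrees(np.arctan2(*(c-B[:2])[::-1])),np.linalg.norm(c-B[:2]))
bp=cv2.boxPoints(r); print([onz('top',*q,.074)[:2].round(4) for q in bp])
print('centre proj z=.074',onz('top',*r[0],.074), 'cam', ray('top',0,0)[0])
# side view: block top face by depth
D=np.load("side0.npz")['d'];C=cloud('side',D)
m=(abs(C[...,0]-.573)<.05)&(abs(C[...,1]-.158)<.05)&(C[...,2]>.066); v,u=np.nonzero(m); print('side top-ish px',u.mean(),v.mean(),m.sum())
E
python3 m2.py
python3 - <<'E'
from h import *
for b in range(1): pass
p=np.load("top0.npz")['p'][200:245,285:325,::-1]; cv2.imwrite('pics/zt_blk.png',cv2.resize(p,None,fx=14,fy=13,interpolation=cv2.INTER_CUBIC))
p=np.load("side0.npz")['p'][242:282,275:325,::-1]; cv2.imwrite('pics/zs_blk.png',cv2.resize(p,None,fx=14,fy=14,interpolation=cv2.INTER_CUBIC))
E
```

```text
stripe c [0.61823203 0.13398954] normal yaw -29.66306750269314 len 0.0797865012913033 sd [0.00241489 0.02197816]
dark 149 ((303.0, 222.50001525878906), (10.28591251373291, 14.310833930969238), 26.56505012512207)
block centroid z.07 [0.57310979 0.15723092 0.07      ] vec [ 0.04512224 -0.02324138] yaw by vec -27.25190112972017 0.05075606526928261
[array([0.5617, 0.1794]), array([0.5976, 0.1605]), array([0.5837, 0.1349]), array([0.548 , 0.1538])]
centre proj z=.074 [0.5727205  0.15716876 0.074     ] cam [0.38597588 0.101556   1.70424212]
side top-ish px 293.55357142857144 255.45238095238096 168
```

View pics/zt_blk.png

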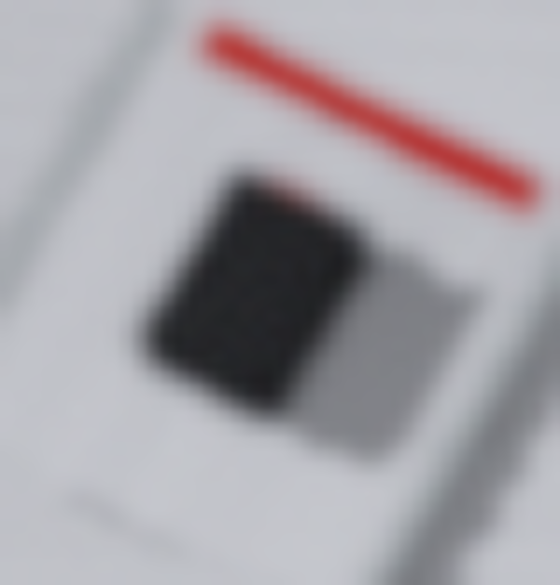

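View pics/zs_blk.png

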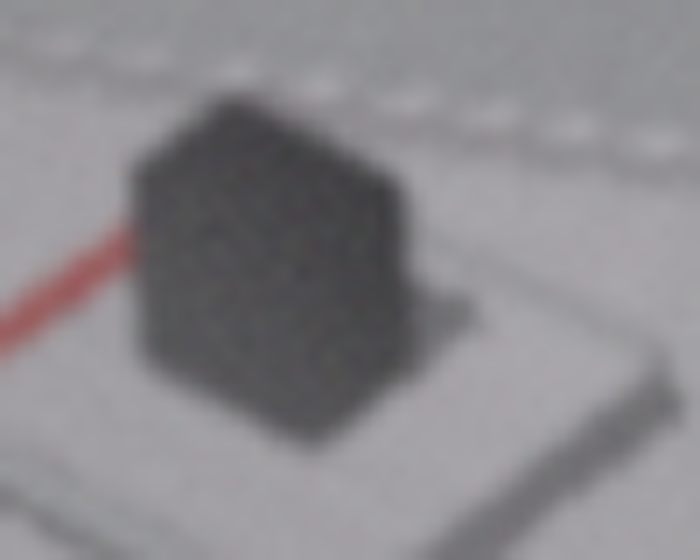

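```bash
cat >> h.py <<'E'
def down(yaw,s=1):
    a=np.radians(yaw); x=s*np.array([np.cos(a),np.sin(a),0]); z=np.array([0,0,-1.]); return np.stack([x,np.cross(z,x),z],1)
E
python3 - <<'E'
from h import *
for s in(1,-1):
    for nm,p,y in (('pick',(.5735,.1577,.035),-28.5),('up',(.5735,.1577,.2),-28.5),('place',(.5145,-.1876,.1),18.1),('placeup',(.5145,-.1876,.25),18.1)):
        q=robot.ik(p,down(y,s)); print(s,nm,None if q is None else np.round(q,1))
print(robot.read_tcp_rot().round(3))
E
```

```text
1 pick [ 34.2  22.1 -21.3   0.  -46.6  27.3]
1 up [ 34.2  13.1 -10.    0.  -66.9  27.3]
1 place [  0.5  13.8 -23.4   0.  -52.8 107.6]
1 placeup [  0.5   6.9 -11.1   0.  -72.  107.6]
-1 pick [  34.2   22.1  -21.3    0.   -46.6 -152.7]
-1 up [  34.2   13.1  -10.     0.   -66.9 -152.7]
-1 place [  0.5  13.8 -23.4   0.  -52.8 -72.4]
-1 placeup [  0.5   6.9 -11.1   0.  -72.  -72.4]
[[-0.908 -0.418 -0.001]
 [-0.418  0.908  0.001]
 [ 0.     0.001 -1.   ]]
```

```bash
python3 - <<'E'
from h import *
p=robot.read_position()
robot.servo_line([p[0],p[1],.42],speed=.3)
robot.move_gripper(1.0)
robot.goto([.5735,.1577,.42],down(-28.5)); 
robot.servo_line([.5735,.1577,.16],speed=.25)
print(robot.read_t(),robot.read_position(),robot.read_qpos().round(1),robot.read_force().round(2))
for n in ["side","top"]:
    p,d=robot.grab_frame(n); cv2.imwrite(f"pics/{n}1.png",p[:,:,::-1])
p=cv2.imread('pics/side1.png')[190:310,220:380]; cv2.imwrite('pics/side1z.png',cv2.resize(p,None,fx=5,fy=5,interpolation=cv2.INTER_CUBIC))
E
```

```text
5.275 [0.57432883 0.15791608 0.16128843] [ 34.2  14.8 -13.1   0.  -62.   27.3] [0.63 0.52 1.15]
```

View pics/side1z.png

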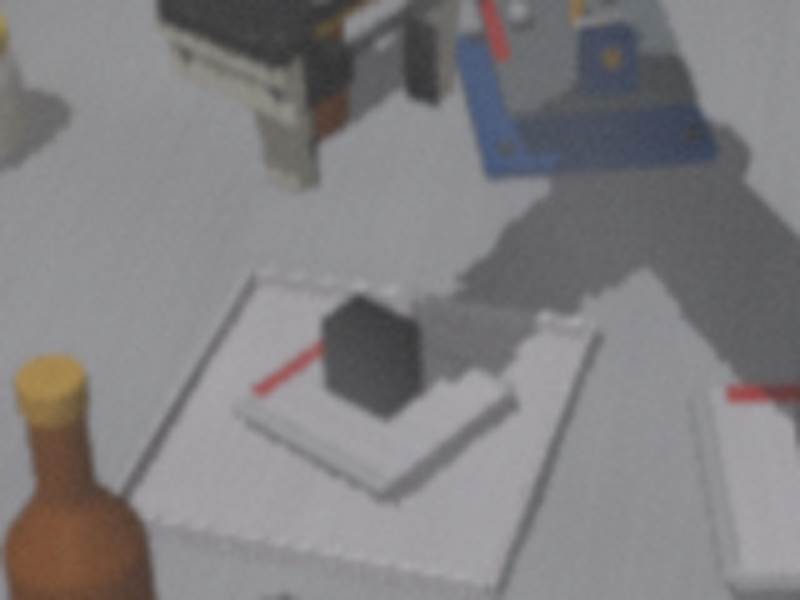

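View pics/top1.png

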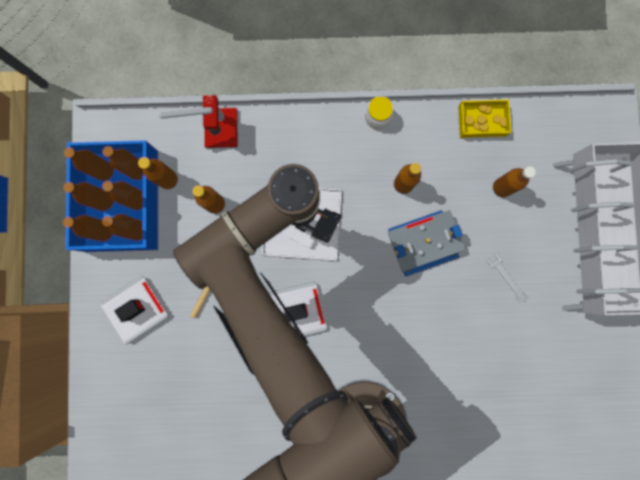

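```bash
python3 - <<'E'
from h import *
print(robot.read_position(), proj('side',[.5735,.1577,.16]))
robot.servo_line([.5735,.1577,.06],speed=.12)
print(robot.read_position(),robot.read_force().round(2))
robot.servo_line([.5735,.1577,.036],speed=.06)
print(robot.read_t(),robot.read_position(),robot.read_force().round(2))
for n in ["side"]:
    p,d=robot.grab_frame(n); cv2.imwrite(f"pics/{n}2.png",p[:,:,::-1])
p=cv2.imread('pics/side2.png')[190:310,220:380]; cv2.imwrite('pics/side2z.png',cv2.resize(p,None,fx=5,fy=5,interpolation=cv2.INTER_CUBIC))
E
```

```text
[0.57430582 0.15806608 0.16151736] [293.10086214 226.4279752 ]
[0.57406534 0.15799998 0.06075543] [ 0.11 -0.3  -1.3 ]
6.9083 [0.57335197 0.15756139 0.03561562] [0.03 0.46 0.03]
```

View pics/side2z.png

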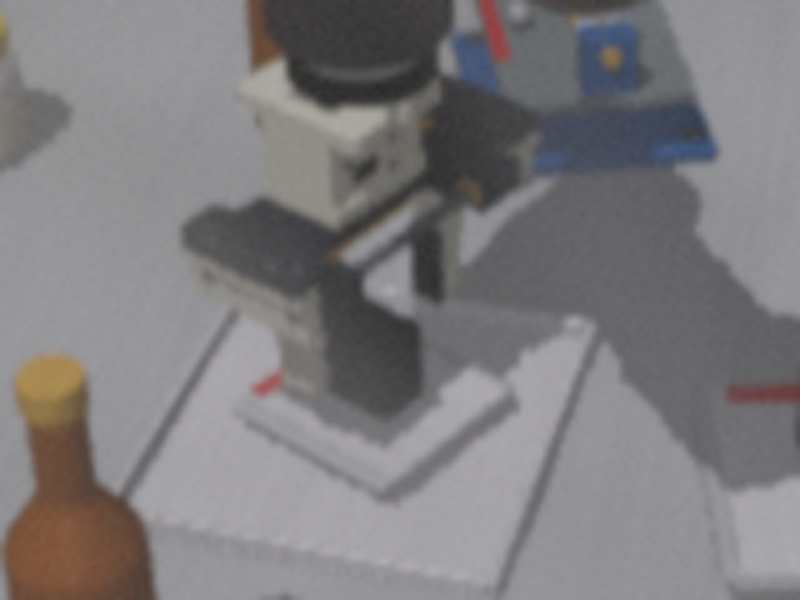

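```bash
python3 - <<'E'
from h import *
robot.move_gripper(0.0)
print(robot.read_grip_width()*88,robot.read_force().round(2),robot.read_ft_torque().round(2),robot.read_position())
robot.servo_line([.5735,.1577,.10],speed=.08); robot.dwell(.2)
print(robot.read_t(),robot.read_grip_width()*88,robot.read_force().round(2),robot.read_ft_torque().round(3),robot.read_position())
for n in ["side"]:
    p,d=robot.grab_frame(n); cv2.imwrite(f"pics/{n}3.png",p[:,:,::-1])
p=cv2.imread('pics/side3.png')[160:280,230:390]; cv2.imwrite('pics/side3z.png',cv2.resize(p,None,fx=5,fy=5,interpolation=cv2.INTER_CUBIC))
E
```

```text
31.870646972373084 [0.66 0.51 0.4 ] [0.06 0.02 0.06] [0.57362219 0.15778019 0.03604827]
9.0333 31.90875135070845 [-0.53 -0.04 -3.97] [-0.071  0.166 -0.017] [0.57319302 0.1575198  0.0993579 ]
```

View pics/side3z.png

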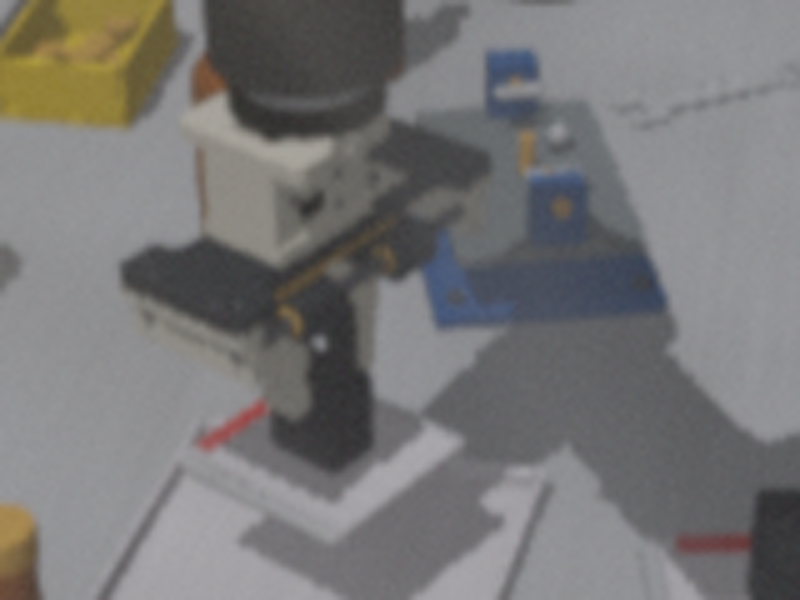

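```bash
python3 - <<'E'
from h import *
robot.servo_line([.5735,.1577,.30],speed=.25)
robot.goto([.5145,-.1876,.30],down(18.1))
robot.servo_line([.5145,-.1876,.15],speed=.15); robot.dwell(.4)
print(robot.read_t(),robot.read_grip_width()*88,robot.read_position(),robot.read_qpos().round(1))
F=[];T=[]
for _ in range(8): F.append(robot.read_force()); T.append(robot.read_ft_torque()); robot.dwell(.02)
print(np.mean(F,0).round(2),np.std(F,0).round(2),np.mean(T,0).round(3),np.std(T,0).round(3))
for n in ["side","top"]:
    p,d=robot.grab_frame(n); cv2.imwrite(f"pics/{n}4.png",p[:,:,::-1])
p=cv2.imread('pics/side4.png')[100:235,260:420]; cv2.imwrite('pics/side4z.png',cv2.resize(p,None,fx=5,fy=4.4,interpolation=cv2.INTER_CUBIC))
p=cv2.imread('pics/top4.png')[170:290,360:510]; cv2.imwrite('pics/top4z.png',cv2.resize(p,None,fx=5,fy=5,interpolation=cv2.INTER_CUBIC))
E
```

```text
12.9 31.614126572054253 [ 0.51457501 -0.1876163   0.15025369] [  0.5  10.9 -19.7   0.  -59.3 107.6]
[ 0.46 -0.12 -3.83] [0.39 0.56 0.48] [-0.107  0.117 -0.004] [0.022 0.031 0.032]
```

View pics/side4z.png

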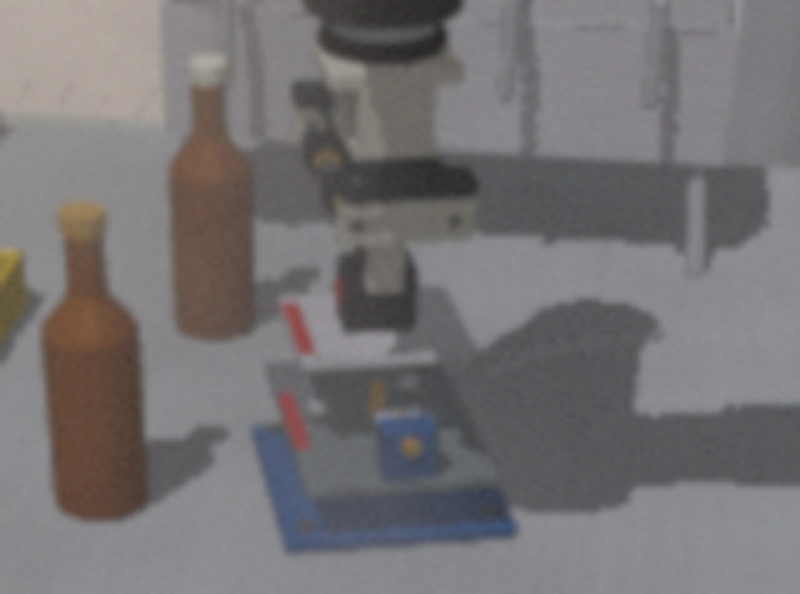

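View pics/top4z.png

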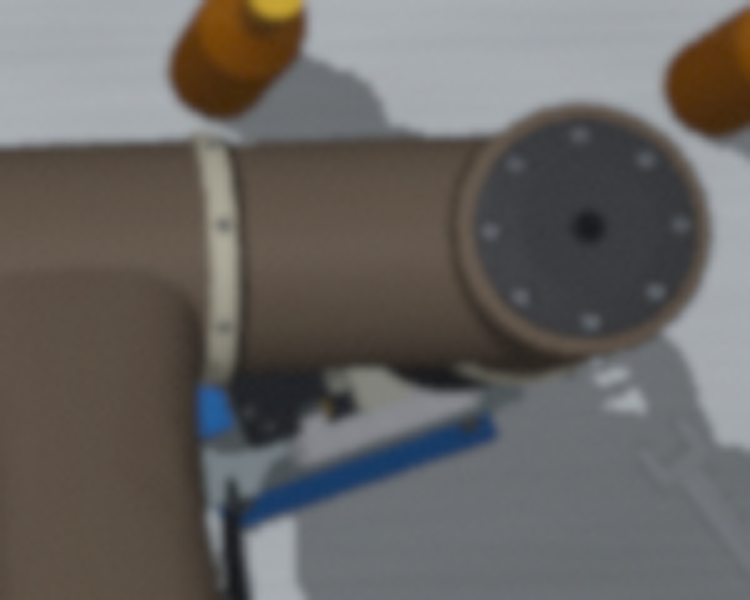

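```bash
python3 - <<'E'
from h import *
p=cv2.imread('pics/side4.png')[150:200,300:370]; cv2.imwrite('pics/side4zz.png',cv2.resize(p,None,fx=11,fy=11,interpolation=cv2.INTER_CUBIC))
# predicted head corners at nominal pose
a=np.radians(18.1);ex=np.array([np.cos(a),np.sin(a),0]);ey=np.array([-np.sin(a),np.cos(a),0]);o=np.array([.5146,-.1876,.1185])
for nm,(x,y,z) in dict(b1=(55,52,18),b2=(-55,52,18),lens=(25,0,46),blkr=(-23,16,20),blkf=(23,16,20),fr=(55,-50,20)).items():
    q=o+ex*x/1e3+ey*y/1e3+[0,0,z/1e3]; u=proj('side',q); print(nm,u.round(1),((u-[300,150])*11+5).round(0))
E
```

```text
b1 [320. 183.] [225. 368.]
b2 [355.3 180.3] [614. 339.]
lens [327.  166.3] [302. 185.]
blkr [342.9 175.1] [477. 281.]
blkf [328.4 176.2] [317. 293.]
fr [315.2 167.4] [172. 196.]
```

View pics/side4zz.png

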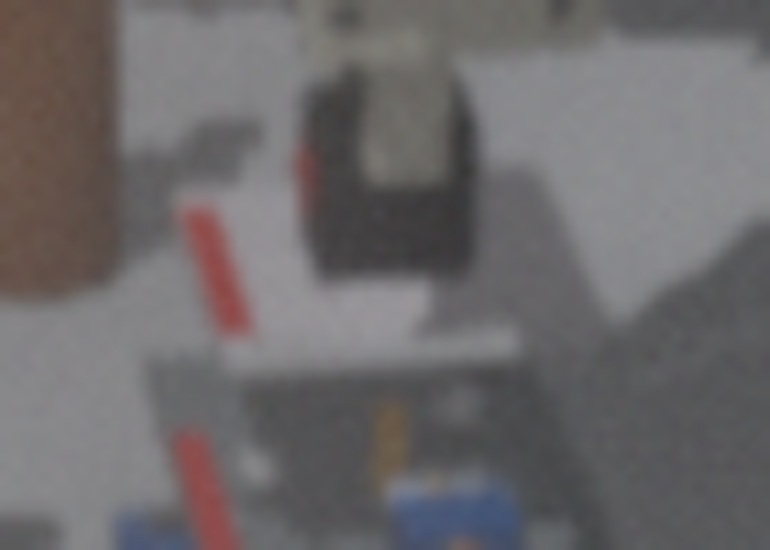

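```bash
cat > press.py <<'E'
from h import *
import json,sys
B=np.array([.46,-.12,-3.83])
def rd(n=4):
    F=[]
    for _ in range(n): F.append(robot.read_force()); robot.dwell(.012)
    return np.mean(F,0)-B
def press(x,y,z,zend,step,pmax,k=.0003,R=None,maxoff=.007,stop=None):
    x0,y0=x,y
    while z>zend:
        z-=step
        robot.servo_line([x,y,z],R,speed=.03)
        f=rd(); pos=robot.read_position()
        print(f"t{robot.read_t():.2f} z{z*1e3:.1f} act{pos[2]*1e3:.1f} xy{(x-x0)*1e3:.1f},{(y-y0)*1e3:.1f} act{(pos[0]-x0)*1e3:.1f},{(pos[1]-y0)*1e3:.1f} F{f.round(1)} T{robot.read_ft_torque().round(2)}",flush=True)
        if f[2]>pmax: print('pmax'); break
        if stop and stop(z,f): print('stop'); break
        d=f[:2].copy(); n=np.linalg.norm(d)
        if n>1.2: x+=k*d[0]*(1-1.2/n); y+=k*d[1]*(1-1.2/n)
        o=np.array([x-x0,y-y0]); n=np.linalg.norm(o)
        if n>maxoff: x,y=x0+o[0]*maxoff/n,y0+o[1]*maxoff/n
    return x,y,z
E
python3 - <<'E'
from press import *
R=down(18.1)
robot.servo_line([.5145,-.1876,.128],R,speed=.06); print(rd().round(2))
r=press(.5145,-.1876,.128,.112,.001,9,R=R); print(r)
E
```

```text
[-0.36  0.16  0.33]
t13.97 z127.0 act127.2 xy0.0,0.0 act0.1,-0.0 F[-0.1  0.6  0.7] T[-0.06  0.1  -0.04]
t14.25 z126.0 act126.0 xy0.0,0.0 act0.0,0.0 F[-0.   0.1  0.3] T[-0.12  0.05  0.01]
t14.53 z125.0 act124.9 xy0.0,0.0 act-0.0,-0.0 F[-0.3 -0.   0.2] T[-0.13  0.13  0.01]
t14.82 z124.0 act124.0 xy0.0,0.0 act-0.0,-0.0 F[-0.2 -0.   0.6] T[-0.15  0.18  0.04]
t15.10 z123.0 act122.9 xy0.0,0.0 act-0.0,0.0 F[-0.5  0.3  0.2] T[-0.15  0.16  0.04]
t15.38 z122.0 act121.9 xy0.0,0.0 act-0.0,0.0 F[-0.6 -0.1  0.2] T[-0.08  0.16  0.01]
t15.67 z121.0 act120.9 xy0.0,0.0 act-0.0,0.0 F[-0.1  0.3  0.2] T[-0.12  0.11 -0.04]
t15.95 z120.0 act119.9 xy0.0,0.0 act-0.0,-0.0 F[-0.2  0.3  0.1] T[-0.14  0.08 -0.03]
t16.23 z119.0 act118.9 xy0.0,0.0 act-0.0,0.0 F[-0.4 -0.1  0.2] T[-0.13  0.12 -0.05]
t16.52 z118.0 act118.0 xy0.0,0.0 act-0.0,-0.0 F[-0.2 -0.3  0.1] T[-0.11  0.18  0.01]
t16.80 z117.0 act117.0 xy0.0,0.0 act-0.1,-0.0 F[-0.3  0.7  0.9] T[-0.09  0.12 -0.02]
t17.08 z116.0 act116.3 xy0.0,0.0 act0.2,0.2 F[-1.3  3.5  5.1] T[ 0.84  0.56 -0.04]
t17.37 z115.0 act116.0 xy-0.3,0.7 act0.6,0.4 F[-1.   1.5  9. ] T[ 0.16  0.51 -0.04]
pmax
(np.float64(0.5142339954637195), np.float64(-0.18689277868349438), 0.11499999999999999)
```

```bash
python3 - <<'E'
from press import *
R=down(18.1)
r=press(.51425,-.1866,.115,.106,.0005,17,R=R,stop=lambda z,f:f[2]<-2); print(r)
print(robot.read_grip_width()*88)
E
```

```text
t17.65 z114.5 act115.7 xy0.0,0.0 act1.1,-0.5 F[-1.6  0.4 10.3] T[-0.02  0.44  0.  ]
t17.93 z114.0 act115.4 xy-0.1,0.0 act1.3,-0.5 F[-1.2  0.5 11. ] T[-0.05  0.39 -0.02]
t18.22 z113.5 act115.0 xy-0.2,0.0 act1.4,-0.5 F[-1.5  0.8 10.6] T[0.04 0.33 0.03]
t18.50 z113.0 act114.5 xy-0.3,0.1 act1.3,-0.4 F[-0.6  0.8 10.9] T[0.05 0.21 0.05]
t18.78 z112.5 act113.9 xy-0.3,0.1 act1.3,-0.4 F[-0.4  0.8 10.3] T[0.08 0.13 0.01]
t19.07 z112.0 act113.3 xy-0.3,0.1 act1.3,-0.3 F[0.1 0.9 9.6] T[ 0.    0.08 -0.01]
t19.35 z111.5 act112.3 xy-0.3,0.1 act0.8,-0.1 F[0.  0.6 8.6] T[-0.04 -0.25  0.02]
t19.63 z111.0 act110.8 xy-0.3,0.1 act-0.3,0.0 F[ 0.9 -0.6  5.5] T[-0.38 -0.45 -0.03]
t19.92 z110.5 act110.2 xy-0.3,0.1 act-0.5,0.1 F[ 0.9 -0.8  3.5] T[-0.49 -0.44 -0.  ]
t20.20 z110.0 act109.7 xy-0.3,0.1 act-0.6,0.1 F[ 0.8 -1.2  3.1] T[-0.58 -0.28  0.  ]
t20.48 z109.5 act109.3 xy-0.2,0.0 act-0.5,0.1 F[ 0.1 -1.1  3.1] T[-0.54 -0.08  0.02]
t20.77 z109.0 act108.9 xy-0.2,0.0 act-0.4,0.1 F[-0.6 -0.9  2.8] T[-0.58  0.01  0.01]
t21.05 z108.5 act108.4 xy-0.2,0.0 act-0.4,0.1 F[ 0.2 -0.4  1.8] T[-0.62 -0.01  0.03]
t21.33 z108.0 act107.8 xy-0.2,0.0 act-0.3,0.1 F[ 0.1 -1.4  1.5] T[-0.61 -0.02  0.07]
t21.62 z107.5 act107.3 xy-0.2,-0.0 act-0.3,0.0 F[ 0.4 -1.1  0.5] T[-0.58 -0.1   0.08]
t21.90 z107.0 act106.8 xy-0.2,-0.0 act-0.3,0.0 F[ 0.1 -1.  -0.4] T[-0.56 -0.15 -0.01]
t22.18 z106.5 act106.3 xy-0.2,-0.0 act-0.3,0.0 F[ 0.  -0.8 -0.7] T[-0.52 -0.16 -0.03]
t22.47 z106.0 act105.9 xy-0.2,-0.0 act-0.3,0.0 F[ 0.4 -1.2 -1.3] T[-0.51 -0.15  0.01]
(np.float64(0.514029280284774), np.float64(-0.1866376204799719), 0.106)
31.88084447983141
```

```bash
python3 - <<'E'
from press import *
R=down(18.1)
r=press(.51403,-.18664,.106,.098,.0005,10,R=R,k=.0004); print(r)
for n in ["side"]:
    p,d=robot.grab_frame(n); cv2.imwrite(f"pics/{n}5.png",p[:,:,::-1])
p=cv2.imread('pics/side5.png')[140:230,290:380]; cv2.imwrite('pics/side5z.png',cv2.resize(p,None,fx=6.5,fy=6.5,interpolation=cv2.INTER_CUBIC))
E
```

```text
t22.75 z105.5 act105.4 xy0.0,0.0 act-0.1,0.0 F[ 0.4 -0.8 -1.8] T[-0.63 -0.26  0.02]
t23.03 z105.0 act105.0 xy0.0,0.0 act-0.0,-0.1 F[ 0.2 -1.9 -1.6] T[-0.81 -0.11  0.06]
t23.32 z104.5 act104.5 xy0.0,-0.3 act-0.1,-0.3 F[-0.5 -2.  -1.4] T[-0.86  0.03  0.02]
t23.60 z104.0 act103.9 xy-0.1,-0.6 act-0.4,-0.6 F[-1.3 -1.  -0.6] T[-0.63  0.53  0.04]
t23.88 z103.5 act103.7 xy-0.2,-0.8 act-0.3,-0.7 F[-2.9 -0.2  4.4] T[-0.19  1.22  0.03]
t24.17 z103.0 act103.5 xy-0.9,-0.8 act-0.7,-0.9 F[-3.4  0.6  9.1] T[ 0.11  1.49 -0.02]
t24.45 z102.5 act103.3 xy-1.7,-0.7 act-1.1,-0.9 F[-3.3  0.3 10.3] T[-0.16  1.33  0.  ]
pmax
(np.float64(0.5122800451427227), np.float64(-0.18730065343040128), 0.1025)
```

View pics/side5z.png

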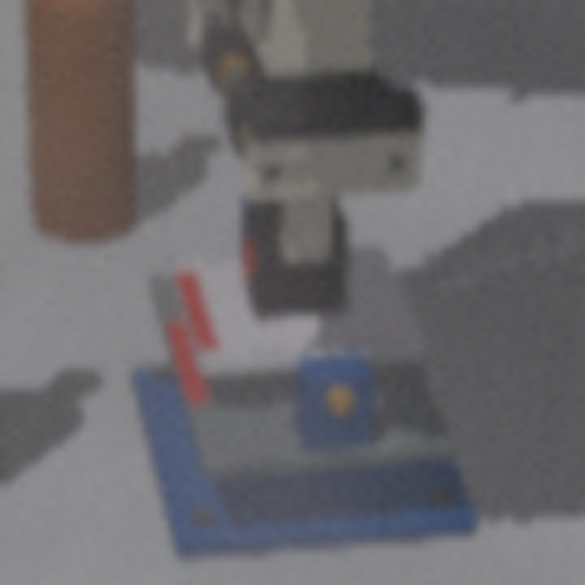

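```bash
python3 - <<'E'
from press import *
R=down(18.1)
x,y,z=.5118,-.1873,.1025
x0,y0=x,y
for i in range(10):
    robot.servo_line([x,y,z],R,speed=.03); f=rd(5); pos=robot.read_position()
    print(f"t{robot.read_t():.2f} xy {x*1e3:.1f},{y*1e3:.1f} act{(pos*1e3).round(1)} F{f.round(1)} T{robot.read_ft_torque().round(2)}")
    if np.hypot(*f[:2])<1: break
    x+=.0004*f[0]; y+=.0004*f[1]
E
```

```text
t24.79 xy 511.8,-187.3 act[ 512.8 -187.6  103.3] F[-2.5 -0.2  9.5] T[-0.38  0.98  0.07]
t25.08 xy 510.8,-187.4 act[ 512.4 -187.6  103.4] F[ 0.8 -1.3  9.1] T[-0.73 -0.46  0.07]
t25.38 xy 511.1,-187.9 act[ 512.5 -187.8  103.3] F[ 0.2  1.2 11.1] T[ 0.15 -0.13  0.08]
t25.67 xy 511.2,-187.4 act[ 512.5 -187.6  103.3] F[ 0.1 -0.5 10.6] T[-0.53  0.01  0.02]
```

```bash
python3 - <<'E'
from press import *
R=down(18.1)
x,y=.5112,-.1875
for z in (.1022,.1019,.1028,.1034):
    robot.servo_line([x,y,z],R,speed=.03); f=rd(5); pos=robot.read_position()
    print(f"t{robot.read_t():.2f} z{z} act{(pos*1e3).round(2)} F{f.round(1)} T{robot.read_ft_torque().round(2)}")
    if f[2]>16: break
for n in ["side"]:
    p,d=robot.grab_frame(n); cv2.imwrite(f"pics/{n}6.png",p[:,:,::-1])
p=cv2.imread('pics/side6.png')[150:225,300:375]; cv2.imwrite('pics/side6z.png',cv2.resize(p,None,fx=8,fy=8,interpolation=cv2.INTER_CUBIC))
E
```

```text
t25.96 z0.1022 act[ 512.48 -187.66  103.25] F[-0.5 -0.3 12.3] T[-0.27  0.17  0.01]
t26.25 z0.1019 act[ 512.52 -187.7   103.23] F[-1.3  0.3 14.9] T[0.03 0.5  0.02]
t26.54 z0.1028 act[ 512.32 -187.65  103.37] F[ 1.3 -0.8  9.2] T[-0.57 -0.54  0.07]
t26.83 z0.1034 act[ 512.03 -187.57  103.52] F[ 3.5 -2.   4.8] T[-1.08 -1.68  0.13]
```

View pics/side6z.png

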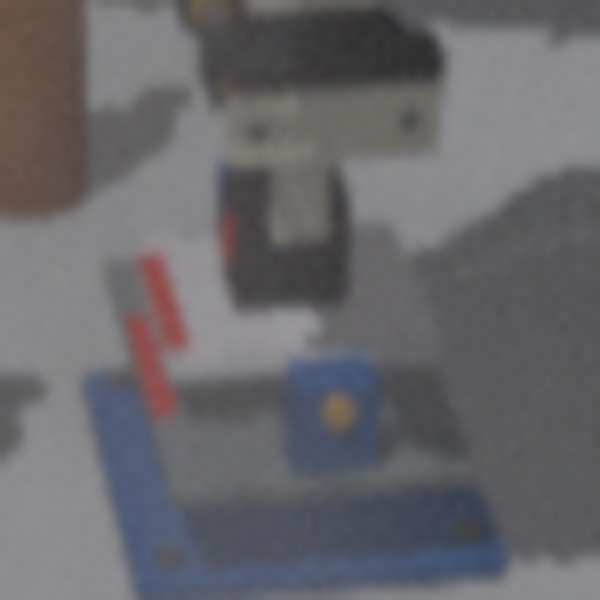

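```bash
python3 - <<'E'
from press import *
R=down(18.1)
robot.servo_line([.5122,-.1876,.1034],R,speed=.03); print(rd(5).round(1),robot.read_position())
robot.move_gripper(0.6); print('open',robot.read_t(),robot.read_grip_width()*88,rd(4).round(1),robot.read_position())
E
```

```text
[ 2.2 -1.9  6.4] [ 0.51218988 -0.1876582   0.10341131]
open 27.7833 52.93848538640759 [-0.3  0.1  4.3] [ 0.51209038 -0.18758109  0.10335331]
```

```bash
python3 - <<'E'
from press import *
R=down(18.1)
robot.servo_line([.5122,-.1876,.18],R,speed=.08); print(rd(4).round(1))
robot.servo_line([.5122,-.1876,.36],R,speed=.25)
robot.goto([.28,-.5,.40],R)
print(robot.read_t())
for n in ["side","top"]:
    p,d=robot.grab_frame(n); cv2.imwrite(f"pics/{n}7.png",p[:,:,::-1]); np.savez(f"{n}7.npz",p=p,d=d)
p=cv2.imread('pics/side7.png')[150:225,300:375]; cv2.imwrite('pics/side7z.png',cv2.resize(p,None,fx=8,fy=8,interpolation=cv2.INTER_CUBIC))
p=cv2.imread('pics/top7.png')[195:285,380:480]; cv2.imwrite('pics/top7z.png',cv2.resize(p,None,fx=6,fy=6,interpolation=cv2.INTER_CUBIC))
E
```

```text
[-0.2  0.1  3.7]
31.2833
```

View pics/side7z.png

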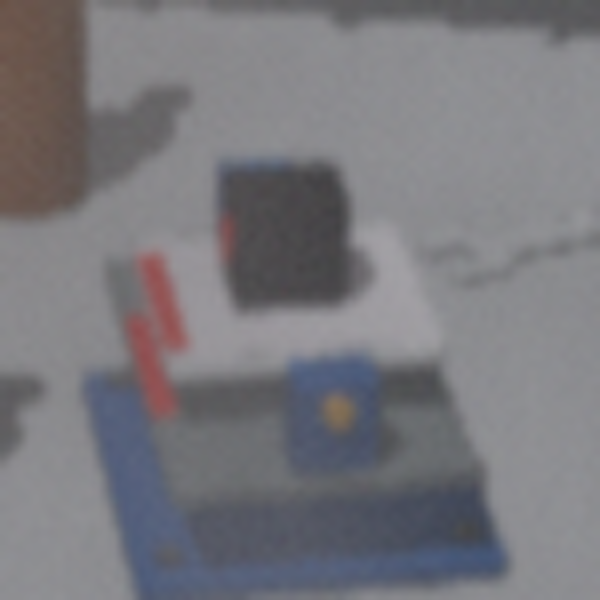

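View pics/top7z.png

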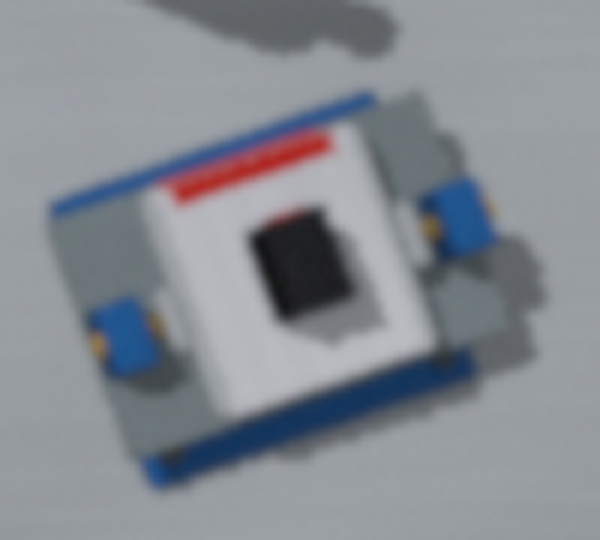

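```bash
python3 - <<'E'
from h import *
a=np.radians(18.1);ex=np.array([np.cos(a),np.sin(a)]);ey=np.array([-np.sin(a),np.cos(a)]);o=np.array([.5125,-.1876])
for n in['top','side']:
    D=np.load(f"{n}7.npz")['d']; C=cloud(n,D); d=C[...,:2]-o; X=d@ex; Y=d@ey
    m=(abs(X)<.045)&(abs(Y)<.042)&~((abs(X)<.036)&(abs(Y)<.03))&(C[...,2]>.08)&(C[...,2]<.11)
    P=np.stack([X[m],Y[m],np.ones(m.sum())],1); s=np.linalg.lstsq(P,C[...,2][m],rcond=None)[0]
    print(n,m.sum(),'slopes',s.round(4),'sd',(C[...,2][m]-P@s).std().round(4))
p=np.load('top7.npz')['p'].astype(float); dk=p.max(2)<75; dk[:215]=0;dk[:,:415]=0;dk[255:]=0;dk[:,445:]=0
v,u=np.nonzero(dk); r=cv2.minAreaRect(np.stack([u,v],1).astype(np.float32)); b=onz('top',u.mean(),v.mean(),.14)[:2]-o; print(r,b@ex,b@ey)
# right/left roller gap in top view, bottles moved?
p0=np.load('top0.npz')['p'].astype(int); df=np.abs(p0-p).sum(2)
for nm,(x,y) in dict(sample=(408,180),b1=(208,200),b3=(512,183)).items(): print(nm,df[y-15:y+15,x-12:x+12].mean())
E
```

```text
top 415 slopes [-0.0015  0.0071  0.0915] sd 0.0038
side 119 slopes [-0.0041  0.0036  0.092 ] sd 0.0015
((429.8424987792969, 238.74659729003906), (15.332389831542969, 12.991567611694336), 69.44395446777344) -0.00039832414609268746 0.0020516749122194036
sample 10.168055555555556
b1 10.78888888888889
b3 9.979166666666666
```

```bash
python3 - <<'E'
from rig import robot
robot.dwell(.3); robot.job_done(); print(robot.read_t())
E
```

```text
the job is handed in; nothing more can be done
the job is handed in; nothing more can be done
```

I took the sensor head out of the tray and seated it on the stand's three balls. Its lens and red stripe are on the nest's stripe side. I then let go, backed the arm away and handed the job in at about 31 s of the 58 s allowed; no verdict was reported.

**Pressing:**
- The beads met the rollers with the gripper at about z = 117 mm. Passing them took about 11 N.
- After that the rollers pulled the head down, and it stopped firmly at about 103.3 mm, roughly 13.5 mm below first contact.
- The highest force I read was about 15 N. I moved the arm sideways by about 2 mm to follow the side force.

**Last checks:**
- **Level:** depth readings from both cameras show the plate level to within 0.01 rad.
- **Height:** the top of the plate is at 92 mm, so the head's origin is at about 72 mm. That is inside the allowed 63 to 93 mm and agrees with the height of the balls.
- **Position:** the block is about 2 mm off the measured centre in y, which is about the accuracy of the camera calibration. The last picture shows the head in line, between the two rollers.
- **Bottles:** a before/after comparison of the top pictures shows they did not move.

**Not checked directly:** I had no reading of the seat pin or the roller travel. I judged those from the force and height measurements. Nothing failed or disagreed beyond that.

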